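# Swing the heat lamp over the red sauce

## Robot

A 6-joint arm with a two-finger parallel gripper is mounted at the origin on a cart in front of the work surface, level with it; the furniture and walls round the work are solid. World frame = base frame: x ahead of the robot, y to its left, z up, the work surface at z = 0. Lengths are in m, angles in rad, forces in N, time in s.
With the tool pointing down it reaches from about 0.4 to 0.925 m from the base axis. Payload 12.5 kg.
Tool frame: the origin (TCP) lies between the finger pads; the fingertips stand robot.nose_length ahead of it and the grasp point (between the pads) lies 3 mm ahead of it (robot.nose_length is the distance from the TCP to the fingertips, in m); z points along the fingers, y is the line along which they close (so a half turn about z gives the same grasp; the last joint's range is limited). The gripper opens to 95 mm and grips with 3 to 60 N. Pads are 20 mm wide; open, the fingers measure 119 mm over their backs; the gripper's body (75 mm by 180 mm) begins 59 mm behind the grasp point.
Start: joints at [1.015, 0.491, 1.559, -0, 1.092, -0.106], TCP at [0.272, 0.563, 0.237] pointing down, gripper open.
Joint ranges: [-3.1, 3.1], [-0.84, 2.19], [0.05, 2.79], [-1.13, 4.28], [0.06, 2.93], [-2.69, 2.69]. Speed limits (rad/s): [2.22, 2.22, 2.79, 3.14, 3.14, 3.14].

## Interface

Orientations are given as a rotation vector (axis times angle).
In Python, from workcell import robot, snapshot gives the robot as it stands.
- The arm moves only by the tool arm_command, never from a script. Its argument "moves" is a list of rows, each a list of 7 numbers: the shift along the tool's x, y, z in m, then the turn, a rotation vector about the tool's x, y, z in degrees, then the closure, from 0 (fully open) to 1 (shut). In form: [[tx, ty, tz, rx, ry, rz, fingers], ...]. A call has 1 to 5 rows; each row shifts and turns the commanded pose from where the row before left it, along the tool's axes as they then stand; what a row does not reach is not made up. A row lasts 1/12 s, in which the tool goes at most 41.7 mm and 7.16 degrees, less where a joint would pass 70% of its speed; a pose out of reach is approached as far as the arm can. A call is refused whole if a number of a shift passes 0.0417 or a number of a turn 7.16, either way. A call with a gripper value outside its range is refused whole. The fingers move at their own pace and stop on an object; the grip force is fixed at half the most. Time passes only in rows, so rows that do not move let the fingers close. It gives the time, the measured TCP pose, the force, the opening and the grip force at its end, in the units of the state.
- robot.observe(): the state, without advancing time (a new reading comes with each control period).
- snapshot(name): name is "scene" or "top" or "wrist"; returns a dict with "frame" (480x640x3 uint8, red, green, blue), "depth" (480x640 float32, m along the optical axis (not along the pixel's ray), 0 where there is no reading), "intrinsics" (3x3 intrinsics, pixels), "R" (3x3) and "t" (3): a world point X has camera coordinates R X + t; the wrist camera has in their place "tool_from_camera" (4x4, takes a point from camera to tool coordinates, whose origin is the TCP and whose axes are the flange's). Camera axes: x right, y down, z forward; pixel columns grow to the right and rows downward; lengths in m; the calibration is good to about 2 mm. The wrist camera is an equidistant fisheye: a pixel r from the principal point sees the ray r / f radians off the axis. A picture is of the moment at which its call begins: read the wrist's pose just before it.
- robot.finish_job(): hands the job in; it is judged then, once.
The state is a dict: "time": time; "q": joint angles; "dq": joint speeds; "tau": joint torques, N m; "tcp_pos": TCP position; "ee_rot": TCP orientation; "force": force on the tool from outside, world axes, zero at the start; "wrist_torque": the same for the moment, N m; "opening": finger opening in m; "finger_force": force on a finger pad.
Only numpy, scipy, OpenCV 4.12 (cv2) and the standard library are available. Lean on these libraries where they do the work, as an engineer would, in place of code of your own. Each camera call takes 0.05 s, during which the arm holds its last target. There are 200 camera calls.

## Task

Swing the arm of the copper heat lamp round on its stand so that the lamp hangs centred over the ramekin of red sauce, and leave it there. The ramekin of red sauce must stay where it stands.

Things in the scene. Friction and masses are not known exactly. Their poses are not given: they have to be found in the camera images.
- lamp_grip (a point): Middle of the upright round black grip (22 mm across, straight part 44 mm tall) on the outer end of the lamp's arm, 217 mm above the table; grip top at 241 mm. The copper shade (82 mm across, bulb down to 100 mm above the table) hangs exactly below it. The level steel arm (14 mm thick, highest under the grip at 188 mm) carries it round a 200 mm circle about lamp_pivot.
- lamp_pivot (a point): Point on the upright hinge axis of the lamp's arm, 175 mm above the table, in the top of the dark steel stand screwed to the table (foot 104 mm across, top at 194 mm). The arm points along this frame's -x axis when the joint reads 0.
- lamp_arm (a joint): Swing of the lamp's arm about its upright axis, in rad: 0 when the arm points along the stand's -x (roughly toward the robot), growing anticlockwise seen from above (the lamp then moves to the robot's right). Range -1.6 to 1.6. The hinge is a little stiff (1 to 2 N at the grip) and stays where it is left.
- ramekin_1: White ramekin filled with red sauce, 65 mm across and 37 mm tall, loose on the table; origin at the centre of its underside. Its centre stands within about 10 mm of the circle the lamp swings on. Two like ramekins, one empty and one with pale cream filling, stand on the same circle.
Mind the look-alikes: they are no part of the job. Leave any blue or turquoise look-alike of the ramekin_1 alone.

How it is judged:
By the outcome, as a careful person would: the job done as asked, in the order asked, and still so for the second after the job is handed in, with the robot touching nothing.
It also fails if it takes over 40 s, if anything falls off the work surface, if the arm or the gripper's body presses on something with over 40 N, if the wrist force passes 120 N, or if a joint passes its speed limit or range.

## Working session

There is one attempt and no reset: what is moved stays moved. The work goes in short steps, Python scripts to look and compute and a tool call to move; the robot and the scene stay as the last step left them, time stands still between calls to the robot, and variables do not carry over. Pictures are saved under pics/ and viewed, at most 10 in all, crops included, and the job is handed in when it is done.

Besides the shell and the picture viewer there is one more tool, called after ">>>" as name([rows], argument=value, ...), one row to a line, values as JSON. arm_command: Moves the arm, as the interface text tells. Its arguments: {"type":"object","properties":{"moves":{"type":"array","items":{"type":"array","items":{"type":"number"}}}},"required":["moves"]}

```bash
mkdir -p pics; cat > h.py <<'E'
import numpy as np, cv2
from workcell import robot, snapshot
def save(s,n): cv2.imwrite(f'pics/{n}.png', s['frame'][:,:,::-1])
def pt(s,u,v,d=None):
    K=s['intrinsics']; d=s['depth'][v,u] if d is None else d
    c=np.linalg.inv(K)@[u,v,1]*d
    return s['R'].T@(c-s['t'])
E
python3 - <<'E'
from h import *
import pickle
for n in('top','scene'):
    s=snapshot(n); save(s,n); pickle.dump(s,open(n+'.pkl','wb'))
o=robot.observe(); print(o, robot.nose_length)
E
```

```text
{'time': 0.1, 'q': array([ 1.01540176e+00,  4.91502001e-01,  1.55939567e+00,  4.28360821e-05,
        1.09168333e+00, -1.05568812e-01]), 'dq': array([-0.00090586, -0.00107611, -0.00236996, -0.00018198, -0.0008353 ,
       -0.00074606]), 'tau': array([ 2.10965103e-03, -6.13625908e+01, -2.58600730e+01,  6.93400344e-02,
        4.71233076e-02, -9.46708337e-05]), 'tcp_pos': array([0.27160741, 0.56268596, 0.23611601]), 'ee_rot': array([-7.00593139e-01, -3.06211213e+00,  1.44894210e-03]), 'force': array([-0.4670212 , -0.43309919, -0.25490159]), 'wrist_torque': array([ 0.00112947, -0.00814049, -0.0152965 ]), 'finger_force': 0.0, 'opening': 0.09497207312974702} 0.022
```

View pics/top.png

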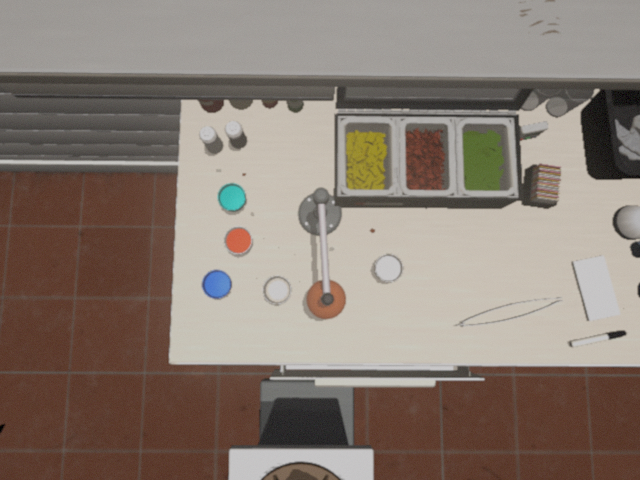

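View pics/scene.png

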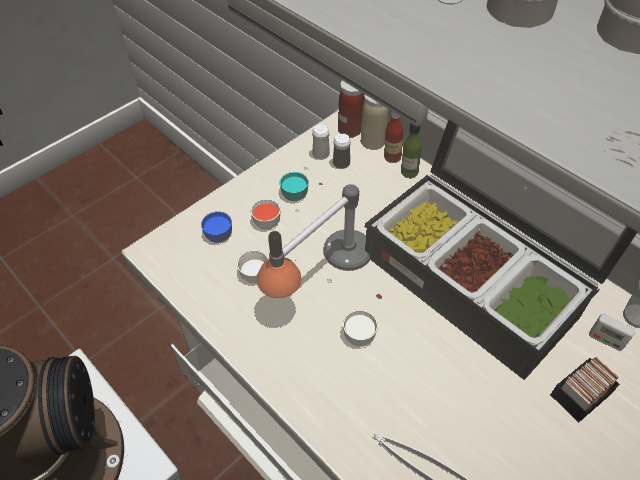

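Top view: the red-sauce ramekin is at (238,241). The look-alikes are empty white (277,291), cream (388,269), blue (217,284) and turquoise (232,198). Only (238,241) is white with red filling. The lamp grip is at (328,298) and the pivot post top at (321,195). I'll confirm with a crop and measure.

```bash
python3 - <<'E'
from h import *
import pickle
s=pickle.load(open('top.pkl','rb')); S=pickle.load(open('scene.pkl','rb'))
f=s['frame'][180:330,190:350][:,:,::-1]
cv2.imwrite('pics/crop1.png',cv2.resize(f,(640,600),interpolation=cv2.INTER_CUBIC))
def cloud(s):
    v,u=np.mgrid[:480,:640]; d=s['depth']
    c=np.stack([u,v,np.ones_like(u)],-1)@np.linalg.inv(s['intrinsics']).T*d[...,None]
    return (c-s['t'])@s['R']
for n,s in(('top',s),('scene',S)):
    P=cloud(s); f=s['frame'].astype(int); print(n,'cam',-s['R'].T@s['t'])
    boxes={'top':(210,220,265,262),'scene':(245,195,285,232)}[n]
    x0,y0,x1,y1=boxes; Q=P[y0:y1,x0:x1].reshape(-1,3); c=f[y0:y1,x0:x1].reshape(-1,3)
    red=(c[:,0]-c[:,2]>90); q=Q[red]; print('red',red.sum(),q.mean(0),(q.min(0)+q.max(0))/2,np.ptp(q,0))
    up=Q[(Q[:,2]>.03)&(Q[:,2]<.06)]; print('rim',cv2.minEnclosingCircle(up[:,:2].astype(np.float32)))
    Z=P.reshape(-1,3)
    x0,y0,x1,y1={'top':(300,180,350,320),'scene':(255,180,365,270)}[n]
    Z=P[y0:y1,x0:x1].reshape(-1,3)
    g=Z[(Z[:,2]>.205)&(Z[:,2]<.26)]; print('grip',len(g),g.mean(0),g.min(0),g.max(0))
    a=Z[(Z[:,2]>.15)&(Z[:,2]<.203)]; print('arm/post far',a[np.argsort(-a[:,0])[:25]].mean(0))
    p=P[{'top':196,'scene':190}[n],{'top':321,'scene':350}[n]];print('post',p)
    m=Z[(Z[:,2]>.12)&(Z[:,2]<.205)]; m=m[np.hypot(*(m-p)[:,:2].T)<.03]; print(m.mean(0),m.min(0),m.max(0))
    b=Z[(Z[:,2]>.165)&(Z[:,2]<.2)]; print('armaxis',cv2.fitLine(b[:,:2].astype(np.float32),cv2.DIST_HUBER,0,.01,.01).ravel())
E
```

```text
top cam [ 0.47784226 -0.02955773  1.00884753]
red 442 [0.60998172 0.14510935 0.02775573] [0.55725705 0.07100873 0.51419395] [0.15882957 0.20113292 0.98930714]
rim ((0.610297679901123, 0.1459190994501114), 0.032734960317611694)
grip 118 [ 0.47910546 -0.05263061  0.23942785] [ 0.46935105 -0.06282877  0.21360024] [ 0.48879847 -0.0418703   0.2437778 ]
arm/post far [ 0.68991251 -0.04052135  0.19152312]
post [ 0.67489147 -0.04105019  0.19292278]
[ 0.67133766 -0.04009203  0.18771786] [ 0.64525154 -0.05537943  0.12036354] [ 0.69430453 -0.02557145  0.19804823]
armaxis [ 0.99824715  0.0591828   0.5984994  -0.04464611]
scene cam [ 0.08704498 -0.57622678  1.04713145]
red 334 [0.61297247 0.15118967 0.02391492] [0.61191043 0.1523782  0.02420237] [0.0542153  0.05264159 0.01252166]
rim ((0.6113885641098022, 0.1472957283258438), 0.0345487967133522)
grip 238 [ 0.47668345 -0.05464803  0.22724909] [ 0.4683964  -0.06300261  0.20509909] [ 0.48959046 -0.04166308  0.24479681]
arm/post far [ 0.68894805 -0.042509    0.18571239]
post [ 0.67507733 -0.04024659  0.19337735]
[ 0.67167218 -0.04293621  0.17144627] [ 0.64522355 -0.05422142  0.12026439] [ 0.69460195 -0.02212746  0.19784026]
armaxis [ 0.9976551   0.06844229  0.58233523 -0.04738287]
```

View pics/crop1.png

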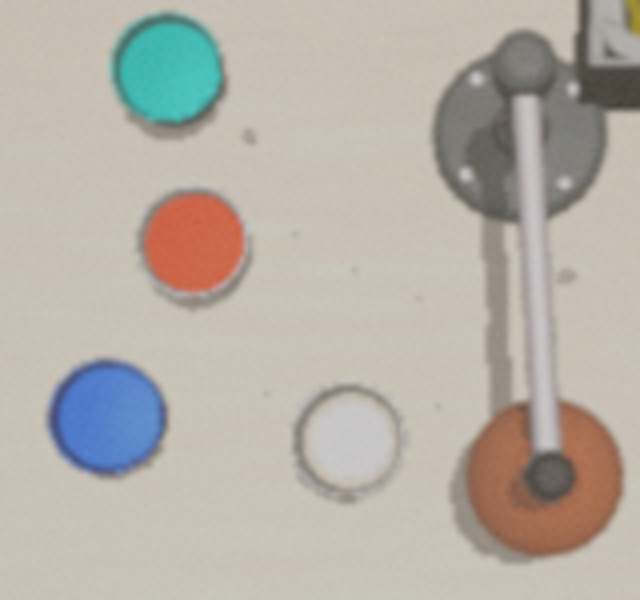

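The crop confirms the red-filled white ramekin at about (0.610, 0.146), with rim radius about 33 mm. The pivot is about (0.677, -0.040) and the grip about (0.479, -0.0525), which puts them 199 mm apart as specified. I need a clockwise swing of about 74°. First I'll rise and turn.

>>> arm_command([
  [0, 0, -0.01, 0, 0, -5.9, 0],
  [0, 0, -0.01, 0, 0, -5.9, 0],
  [0, 0, -0.01, 0, 0, -5.9, 0],
  [0, 0, -0.01, 0, 0, -5.9, 0],
  [0, 0, -0.01, 0, 0, -5.7, 0],
])

```text
time: 0.52
tcp_pos: [0.2716, 0.5627, 0.2868]
ee_rot: [0.105, -3.139, 0.001]
force: [0.8, 0.4, -0.6]
opening: 0.0954
finger_force: 0.0
```

>>> arm_command([
  [-0.0106, -0.0392, 0, 0, 0, 0, 0],
  [-0.0106, -0.0392, 0, 0, 0, 0, 0],
  [-0.0106, -0.0392, 0, 0, 0, 0, 0],
  [-0.0106, -0.0392, 0, 0, 0, 0, 0],
  [-0.0106, -0.0392, 0, 0, 0, 0, 0],
])

```text
time: 0.93
tcp_pos: [0.3367, 0.3687, 0.2864]
ee_rot: [0.098, -3.14, 0.0]
force: [2.1, -0.3, 0.9]
opening: 0.0953
finger_force: 0.0
```

>>> arm_command([
  [-0.0106, -0.0392, 0, 0, 0, 0, 0],
  [-0.0106, -0.0392, 0, 0, 0, 0, 0],
  [-0.0106, -0.0392, 0, 0, 0, 0, 0],
  [-0.0106, -0.0392, 0, 0, 0, 0, 0],
  [-0.0106, -0.0392, 0, 0, 0, 0, 0],
])

```text
time: 1.35
tcp_pos: [0.4016, 0.1763, 0.2866]
ee_rot: [-0.097, 3.14, 0.0]
force: [0.9, -0.0, -0.2]
opening: 0.0956
finger_force: 0.0
```

>>> arm_command([
  [-0.0106, -0.0392, 0, 0, 0, 0, 0],
  [-0.0106, -0.0392, 0, 0, 0, 0, 0],
  [-0.0106, -0.0392, 0, 0, 0, 0, 0],
  [0, 0, 0, 0, 0, 0, 0],
  [0, 0, 0, 0, 0, 0, 0],
])

```text
time: 1.77
tcp_pos: [0.4409, 0.0609, 0.2864]
ee_rot: [0.09, -3.14, -0.0]
force: [0.4, 0.7, -0.4]
opening: 0.0952
finger_force: 0.0
```

```bash
cat >> h.py <<'E'
from scipy.spatial.transform import Rotation as Ro
def rel(p):
    o=robot.observe(); R=Ro.from_rotvec(o['ee_rot']).as_matrix()
    print('t',o['time'],'tcp',o['tcp_pos'].round(4),'yaw y',np.degrees(np.arctan2(R[1,1],R[0,1])).round(2),'z',R[:,2].round(4),'F',o['force'].round(1),'open',o['opening'])
    print('tool shift',(R.T@(np.array(p)-o['tcp_pos'])).round(4))
E
python3 -c "
from h import *
rel([.479,-.0525,.222])"
```

```text
t 1.7667 tcp [0.4409 0.0609 0.2864] yaw y 93.28 z [-6.e-04  1.e-04 -1.e+00] F [ 0.4  0.7 -0.4] open 0.0952276143087484
tool shift [-0.0315 -0.1154  0.0643]
```

>>> arm_command([
  [-0.0105, -0.0385, 0, 0, 0, 0, 0],
  [-0.0105, -0.0385, 0, 0, 0, 0, 0],
  [-0.0105, -0.0384, 0, 0, 0, 0, 0],
  [0, 0, 0, 0, 0, 0, 0],
])

```text
time: 2.1
tcp_pos: [0.4808, -0.0539, 0.2863]
ee_rot: [-0.094, 3.14, -0.001]
force: [-1.1, 0.5, -1.1]
opening: 0.0952
finger_force: 0.0
```

>>> arm_command([
  [0, 0, 0.016, 0, 0, 0, 0],
  [0, 0, 0.016, 0, 0, 0, 0],
  [0, 0, 0.016, 0, 0, 0, 0],
  [0, 0, 0.016, 0, 0, 0, 0],
  [0, 0, 0, 0, 0, 0, 0],
])

```text
time: 2.52
tcp_pos: [0.4779, -0.0488, 0.2203]
ee_rot: [0.099, -3.136, -0.002]
force: [-0.9, -0.5, -0.4]
opening: 0.0955
finger_force: 0.0
```

```bash
python3 -c "
from h import *
rel([.479,-.0525,.222]); s=snapshot('wrist'); save(s,'w1')"
```

```text
t 2.5167 tcp [ 0.4779 -0.0488  0.2203] yaw y 93.62 z [-0.0043  0.0013 -1.    ] F [-0.9 -0.5 -0.4] open 0.09549960080136737
tool shift [-0.0008 -0.0037 -0.0017]
```

View pics/w1.png

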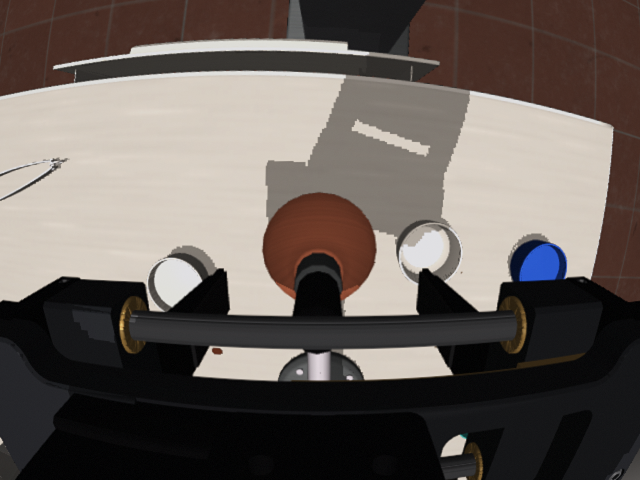

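The wrist view shows the black grip at (320,285), midway between the fingers at (220,295) and (430,295). I'll close on it.

>>> arm_command([
  [0, -0.003, -0.002, 0, 0, 0, 0.4],
  [0, 0, 0, 0, 0, 0, 1],
  [0, 0, 0, 0, 0, 0, 1],
  [0, 0, 0, 0, 0, 0, 1],
  [0, 0, 0, 0, 0, 0, 1],
])

```text
time: 2.98
tcp_pos: [0.4794, -0.0535, 0.2251]
ee_rot: [-0.097, 3.139, -0.0]
force: [0.2, -0.5, 0.4]
opening: 0.0674
finger_force: 0.0
```

>>> arm_command([
  [0, 0, 0, 0, 0, 0, 1],
  [0, 0, 0, 0, 0, 0, 1],
  [0, 0, 0, 0, 0, 0, 1],
])

```text
time: 3.23
tcp_pos: [0.4793, -0.0536, 0.2247]
ee_rot: [-0.097, 3.14, 0.0]
force: [0.0, 0.0, -0.0]
opening: 0.0474
finger_force: 0.0
```

```bash
python3 -c "
from h import *
rel([.479,-.0525,.222])"
```

```text
t 3.2333 tcp [ 0.4793 -0.0536  0.2247] yaw y 93.52 z [ 1.e-04  1.e-04 -1.e+00] F [ 0.  0. -0.] open 0.047363129483037066
tool shift [0.0003 0.0011 0.0027]
```

>>> arm_command([
  [0, 0, 0.002, 0, 0, 0, 1],
  [0, 0, 0, 0, 0, 0, 1],
  [0, 0, 0, 0, 0, 0, 1],
  [0, 0, 0, 0, 0, 0, 1],
  [0, 0, 0, 0, 0, 0, 1],
])

```text
time: 3.65
tcp_pos: [0.4792, -0.0535, 0.2225]
ee_rot: [0.097, -3.14, -0.0]
force: [-0.5, 0.8, -1.6]
opening: 0.0211
finger_force: 30.0
```

>>> arm_command([
  [0, 0, 0, 0, 0, 0, 1],
  [0, 0, 0, 0, 0, 0, 1],
])

```text
time: 3.82
tcp_pos: [0.4792, -0.0534, 0.2225]
ee_rot: [0.097, -3.14, -0.0]
force: [-0.2, 0.6, -3.2]
opening: 0.0212
finger_force: 30.0
```

Gripped (30 N, 21 mm). Now the arc, checking forces as it goes.

>>> arm_command([
  [-0.0007, 0.0171, 0, 0, 0, 4.9, 1],
  [-0.0007, 0.0171, 0, 0, 0, 4.9, 1],
  [-0.0007, 0.0171, 0, 0, 0, 4.9, 1],
  [-0.0007, 0.0171, 0, 0, 0, 4.9, 1],
  [-0.0007, 0.0171, 0, 0, 0, 4.9, 1],
])

```text
time: 4.23
tcp_pos: [0.4911, 0.0313, 0.2225]
ee_rot: [-0.578, -3.086, 0.0]
force: [-1.9, -0.8, -1.9]
opening: 0.0214
finger_force: 30.0
```

>>> arm_command([
  [-0.0007, 0.0171, 0, 0, 0, 4.9, 1],
  [-0.0007, 0.0171, 0, 0, 0, 4.9, 1],
  [-0.0007, 0.0171, 0, 0, 0, 4.9, 1],
  [-0.0007, 0.0171, 0, 0, 0, 4.9, 1],
  [0, 0, 0, 0, 0, 0, 1],
])

```text
time: 4.65
tcp_pos: [0.5266, 0.0919, 0.2225]
ee_rot: [-1.095, -2.941, -0.002]
force: [-8.4, 7.9, 5.5]
opening: 0.0215
finger_force: 30.0
```

```bash
python3 -c "
from h import *
rel([.610,.1475,.2225])"
```

```text
t 4.65 tcp [0.5266 0.0919 0.2225] yaw y 49.17 z [-0.0027  0.0022 -1.    ] F [-8.4  7.9  5.5] open 0.02151616429443942
tool shift [-0.0267  0.0966 -0.0001]
```

>>> arm_command([
  [0, 0.0171, 0, 0, 0, 4.9, 1],
  [0, 0.0171, 0, 0, 0, 4.9, 1],
  [-0.0007, 0.0171, 0, 0, 0, 4.9, 1],
  [-0.0007, 0.0171, 0, 0, 0, 4.9, 1],
  [-0.0007, 0.0171, 0, 0, 0, 4.9, 1],
])

```text
time: 5.07
tcp_pos: [0.5931, 0.1431, 0.2225]
ee_rot: [-1.693, -2.643, -0.0]
force: [-3.9, 4.0, 0.1]
opening: 0.0211
finger_force: 30.0
```

>>> arm_command([
  [-0.0005, 0.0135, 0, 0, 0, 3.9, 1],
  [0, 0, 0, 0, 0, 0, 1],
  [0, 0, 0, 0, 0, 0, 1],
])

```text
time: 5.32
tcp_pos: [0.6059, 0.1486, 0.2225]
ee_rot: [-1.778, -2.588, -0.003]
force: [-3.4, 10.0, 0.6]
opening: 0.0219
finger_force: 30.0
```

```bash
python3 - <<'E'
from h import *
rel([.6094,.1495,.2225])
f=[]
for n in('top','scene'):
    s=snapshot(n); save(s,n+'2'); f.append(s['frame'])
cv2.imwrite('pics/both.png',cv2.resize(np.hstack([f[0][170:320,170:370],f[1][130:280,180:380]])[:,:,::-1],(800,300)))
E
```

```text
t 5.3167 tcp [0.6059 0.1486 0.2225] yaw y 21.02 z [-6.0e-04  2.6e-03 -1.0e+00] F [-3.4 10.   0.6] open 0.021859843152664513
tool shift [-0.0004  0.0036  0.    ]
```

View pics/both.png

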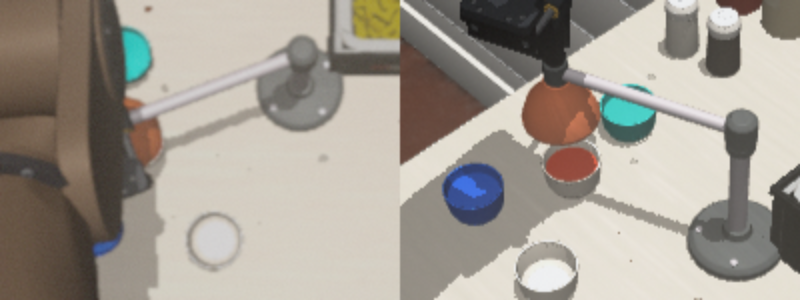

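The lamp is near the red-sauce ramekin, about 3.5 mm short along the arc. I'll nudge it, release and back off up.

>>> arm_command([
  [0, 0.0035, 0, 0, 0, 1, 1],
  [0, 0, 0, 0, 0, 0, 1],
  [0.001, 0, 0, 0, 0, 0, 1],
  [0, 0, 0, 0, 0, 0, 1],
])

```text
time: 5.75
tcp_pos: [0.6086, 0.1497, 0.2225]
ee_rot: [-1.801, -2.574, -0.001]
force: [-0.6, 6.1, -1.5]
opening: 0.0216
finger_force: 30.0
```

```bash
python3 -c "
from h import *
rel([.6094,.1495,.2225])"
```

```text
t 5.75 tcp [0.6086 0.1497 0.2225] yaw y 20.04 z [-2.0e-04  1.1e-03 -1.0e+00] F [-0.6  6.1 -1.5] open 0.021557170773969247
tool shift [-0.0005  0.0006  0.    ]
```

Within 1 mm; release, then lift. The lift should end above the grip top before any sideways move.

>>> arm_command([
  [0, 0, 0, 0, 0, 0, 0.6],
  [0, 0, 0, 0, 0, 0, 0.3],
  [0, 0, 0, 0, 0, 0, 0],
  [0, 0, 0, 0, 0, 0, 0],
  [0, 0, 0, 0, 0, 0, 0],
])

```text
time: 6.17
tcp_pos: [0.6089, 0.1487, 0.2227]
ee_rot: [1.801, 2.574, 0.0]
force: [0.1, -0.1, -0.5]
opening: 0.0492
finger_force: 0.0
```

>>> arm_command([
  [0, 0, -0.015, 0, 0, 0, 0],
  [0, 0, -0.02, 0, 0, 0, 0],
  [0, 0, -0.02, 0, 0, 0, 0],
  [0, 0, -0.02, 0, 0, 0, 0],
  [0, 0, 0, 0, 0, 0, 0],
])

```text
time: 6.58
tcp_pos: [0.6098, 0.1489, 0.3016]
ee_rot: [1.799, 2.57, 0.006]
force: [-0.0, 0.9, 0.5]
opening: 0.0826
finger_force: 0.0
```

```bash
python3 -c "
from h import *
rel([.45,.40,.30])"
```

```text
t 6.5833 tcp [0.6098 0.1489 0.3016] yaw y 20.02 z [ 5.9e-03  8.0e-04 -1.0e+00] F [-0.   0.9  0.5] open 0.08264613956754434
tool shift [ 0.2906 -0.0642  0.0009]
```

>>> arm_command([
  [0.036, -0.008, 0, 0, 0, 0, 0],
  [0.036, -0.008, 0, 0, 0, 0, 0],
  [0.036, -0.008, 0, 0, 0, 0, 0],
  [0.036, -0.008, 0, 0, 0, 0, 0],
  [0.036, -0.008, 0, 0, 0, 0, 0],
])

```text
time: 7.0
tcp_pos: [0.5084, 0.3053, 0.2971]
ee_rot: [-1.802, -2.573, 0.001]
force: [-0.0, -0.3, 1.0]
opening: 0.0949
finger_force: 0.0
```

>>> arm_command([
  [0.036, -0.008, 0, 0, 0, 0, 0],
  [0.036, -0.008, 0, 0, 0, 0, 0],
  [0.036, -0.008, 0, 0, 0, 0, 0],
  [0, 0, 0, 0, 0, 0, 0],
  [0, 0, 0, 0, 0, 0, 0],
])

```text
time: 7.42
tcp_pos: [0.4488, 0.3988, 0.297]
ee_rot: [-1.797, -2.576, 0.001]
force: [0.6, -1.2, 0.0]
opening: 0.0949
finger_force: 0.0
```

```bash
python3 - <<'E'
from h import *
f=[]
for n in('top','scene'):
    s=snapshot(n); f.append(s['frame'])
    v,u=np.mgrid[:480,:640]; d=s['depth']
    P=((np.stack([u,v,np.ones_like(u)],-1)@np.linalg.inv(s['intrinsics']).T*d[...,None])-s['t'])@s['R']
    r=P.reshape(-1,3); c=s['frame'].reshape(-1,3).astype(int)
    near=(np.hypot(r[:,0]-.61,r[:,1]-.148)<.07)
    g=r[near&(r[:,2]>.21)&(r[:,2]<.25)]; print(n,'grip',len(g),g.min(0),g.max(0),(g.min(0)+g.max(0))/2)
    k=r[near&(r[:,2]>.10)&(r[:,2]<.17)]; print('shade',cv2.minEnclosingCircle(k[:,:2].astype(np.float32)))
    k=r[near&(r[:,2]>.015)&(r[:,2]<.045)]; print('ramekin',len(k),cv2.minEnclosingCircle(k[:,:2].astype(np.float32)))
cv2.imwrite('pics/both2.png',cv2.resize(np.hstack([f[0][170:320,170:370],f[1][130:280,180:380]])[:,:,::-1],(800,300)))
E
```

```text
top grip 149 [0.59687452 0.13609072 0.21000257] [0.61654912 0.15750484 0.24416983] [0.60671182 0.14679778 0.2270862 ]
shade ((0.6077985167503357, 0.14704635739326477), 0.041018519550561905)
ramekin 73 ((0.6292802095413208, 0.14688405394554138), 0.051278240978717804)
scene grip 177 [0.59702654 0.1367231  0.21048342] [0.61862001 0.15747649 0.24382363] [0.60782328 0.1470998  0.22715353]
shade ((0.6063040494918823, 0.13010944426059723), 0.05423416197299957)
ramekin 646 ((0.6291864514350891, 0.14770114421844482), 0.050849057734012604)
```

View pics/both2.png

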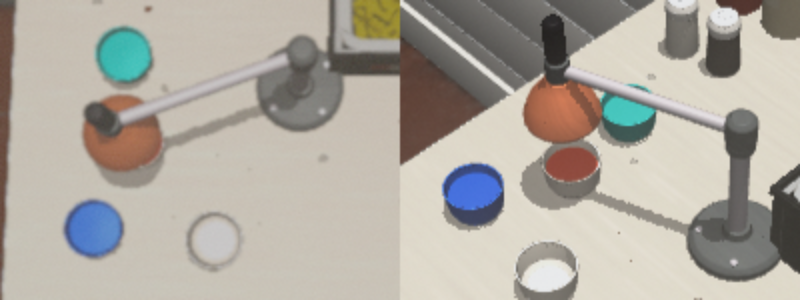

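The lamp is centred over the red-sauce ramekin to about 3 mm: grip and shade at (0.607, 0.147), ramekin at (0.610, 0.146). The ramekin stands untouched, and the robot is clear.

```bash
python3 -c "
from workcell import robot
print(robot.finish_job())"
```

```text
the job is handed in; nothing more can be done
None
```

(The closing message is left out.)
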